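# Feel for the release groove and draw the hatch bolt

### The arm

A 6-joint arm with a two-finger parallel gripper is mounted at the origin on the work surface. World frame = base frame: x ahead of the robot, y to its left, z up, the work surface at z = 0. Lengths are in m, angles in rad, forces in N, time in s.
With the tool pointing down it reaches from about 0.375 to 0.975 m from the base axis. Payload 3.8 kg.
Tool frame: the origin (TCP) lies on the centre line of the jaws, within the pads' length; the fingertips stand 14 mm ahead of it and the grasp point (between the pads) lies 5 mm behind it; z points along the fingers, y is the line along which they close (so a half turn about z gives the same grasp; the last joint's range is limited). The gripper opens to 85 mm and grips with 20 to 120 N. Pads are 22 mm wide; open, the fingers measure 114 mm over their backs; the gripper's body (76 mm by 85 mm) begins 54 mm behind the grasp point. The pads swing forward as they close: fully open they stand 13 mm farther back than shut.
Start: joints at [-1.31, 0.264, 1.604, -0, 1.274, -0.037], TCP at [0.198, -0.645, 0.245] pointing down, gripper open.
Joint ranges: [-2.63, 2.63], [-0.94, 2.18], [0.31, 2.57], [-1.31, 4.45], [0, 2.66], [-2.55, 2.55]. Speed limits (rad/s): [2.57, 2.57, 3.14, 3.14, 3.14, 3.14].

### API

Orientations are given as a rotation vector (axis times angle).
In Python, from workcell import bot, eyes, spot_in gives the robot as it stands.
- The arm moves only by the tool carry_out, never from a script. Its argument "series" is text: rows parted by semicolons, each of 4 numbers parted by spaces: the shift along the world's x, y, z in m, then the turn about the world's z in degrees. In form: tx ty tz roll; .... A call has 1 to 20 rows; each row shifts and turns the commanded pose from where the row before left it; what a row does not reach is not made up. A row lasts 1/8 s, in which the tool goes at most 62.5 mm and 10.7 degrees, less where a joint would pass 70% of its speed; a pose out of reach is approached as far as the arm can. A call is refused whole if a number of a shift passes 0.0625 or a number of a turn 10.7, either way. A call with a gripper value outside its range is refused whole. "jaw" is the gripper command: -1 is shut, 1 is fully open, values between are in proportion, set as the call begins (left out, the last holds). The fingers move at their own pace and stop on an object; "grip_force" is the grip in N (left out, the last holds). Time passes only in rows, so rows that do not move let the fingers close. It gives the time, the measured TCP pose, the force, the opening and the grip force at its end, in the units of the state.
- bot.read_state(): the state, without advancing time (a new reading comes with each control period).
- eyes.read_camera(name): name is "scene" or "side" or "wrist"; returns (picture, depth): 420x560x3 uint8, blue, green, red; 420x560 float32, m along the optical axis (not along the pixel's ray), 0 where there is no reading.
- eyes.get_calibration(name): a dict with "K" (3x3 intrinsics, pixels), "position" and "rotation" of the camera in the world; the wrist camera has in their place "T_tool_cam" (4x4, takes a point from camera to tool coordinates, whose origin is the TCP and whose axes are the flange's). Camera axes: x right, y down, z forward; pixel columns grow to the right and rows downward; lengths in m; the calibration is good to about 2 mm. The wrist camera is an equidistant fisheye: a pixel r from the principal point sees the ray r / f radians off the axis. A picture is of the moment at which its call begins: read the wrist's pose just before it. get_calibration takes no time and is no camera call.
- bot.finish_job(): hands the job in; it is judged then, once.
Trained networks look in the newest picture that a camera, given by its name, has taken for a name from the list of things; names that differ only in an ending like _2 or _b are one class to them, and where a whole thing is asked for, a point or a joint stands for the part that bears it (a point fixed in the world has none). Each returns a list of dicts, best first, with "score" (0 to 1); they miss things now and then, are a little off and sometimes report something else, mostly with a low value. They report only what shows in the picture. A call takes as long as a camera call.
- spot_in(camera, target): "rect" ([centre column, centre row, width, height] in pixels, round what is visible of it).
The state is a dict: "time": time; "q": joint angles; "joint_vel": joint speeds; "joint_torque": joint torques, N m; "tool_pos": TCP position; "tcp_rot": TCP orientation; "wrist_force": force on the tool from outside, world axes, zero at the start; "torque": the same for the moment, N m; "width": opening from 0.0 (shut) to 1.0 (fully open); "grip_force": force on a finger pad.
Only numpy, scipy, OpenCV 4.12 (cv2) and the standard library are available. Lean on these libraries where they do the work, as an engineer would, in place of code of your own. Each camera call takes 0.05 s, during which the arm holds its last target. There are 200 camera calls.

### The job

Unlock the hatch bolt. With the fingers closed, set the fingertips on the top edge of the raised brass track near either of its ends and keep them touching as you sweep along the edge until they find the groove; then press the catch inside the groove fully down, which draws the bolt out of its striker, and move clear. Do not push the bolt itself, pick nothing up, and leave the rings, the grate and the swivel where they lie.

Things in the scene. Friction and masses are not known exactly. Their poses are not given: they have to be found in the camera images.
- track: Fixed pine hatch board (x -100 to 100, y -220 to 290, 20 mm thick) with a brass track along it. Origin: board underside on the counter, below mid-track; z up, y along the track, x across. The track is a bar 25 mm wide (x) and 410 long (y -205 to 205); the edge to feel is its flat top, 66 mm above the origin. An end means |y| over 120. A brass striker block 48 mm high stands at y 236 to 270.
- edge (a point): Mid-point of the track's top; axes as the track's. Beyond |y| = 85 mm the top is 0.5 mm higher, so sweep from an end inward. It does not mark the groove: that is one square-sided cut across the whole width, 48 mm long in y, centred anywhere from y = -60 to 60, to be felt or seen. The catch in it lies with its top 12 mm below the edge, 20 mm once pressed.
- catch (a joint): The catch in the groove, a dull metal block 22 mm wide, 44 mm long and 8 mm thick that moves straight down; m pressed, 0 up, 0.008 fully down. It resists with about 4 N of friction, has no spring and stays where it is left.
- bolt: Tarnished round bolt 12 mm thick sliding inside the track, with a ball knob on the track's +x side. Origin on the bolt's axis at the knob, 33 mm above the board's underside. Its tip stands 105 mm further to +y, in the striker. Pressing the catch draws it towards the track's -y, 3 mm for each mm of the catch, 24 mm in all; only the catch should move it.
- ring1: Loose bronze cotter ring lying on the board, 38 mm across, 6 mm thick. Origin: centre of its underside. Leave alone.
- ring2: Second such ring on the board, 38 mm across, 6 mm thick. Leave alone.
- grate: Loose brass scupper grate lying on the counter, 110 x 90 x 8 mm. Origin: centre of its underside. Leave alone.
- swivel: Loose brass swivel lying on the board, a barrel with an eye at each end, 95 mm long along its x, 18 mm thick. Origin: underside, middle. Leave alone.

How it is judged:
On the way, in this order (a step that is already met when the one before it is completed fails the run):
1. the fingertips touch the track's edge near one end (more than 120 mm from its middle) (contact force between the fingers and track above 0.2 N and (y of the grasp point in the frame of track between 0.12 and 0.22 m or y of the grasp point in the frame of track between -0.22 and -0.12 m) and value of joint catch below 0.001 m), for 0.02 s.
2. still touching the edge, they have swept inward (90 to 112 mm from its middle) (contact force between the fingers and track above 0.2 N and (y of the grasp point in the frame of track between 0.09 and 0.112 m or y of the grasp point in the frame of track between -0.112 and -0.09 m) and value of joint catch below 0.001 m), for 0.02 s.
3. the catch in the groove is pressed down at least 6.5 mm (value of joint catch above 0.0065 m), for 0.1 s.
At the end, for the whole second after the job is handed in: The catch is down at least 6.5 mm of its 8 mm, the bolt is drawn more than 18 mm and at rest, and each ring, the grate and the swivel are within 20 mm of where they lay (value of joint catch above 0.0065 m and distance of bolt from where it was at the start of the episode above 0.018 m and linear speed of bolt below 0.005 m/s and distance of each of ring1, ring2, grate, swivel from where it was at the start of the episode below 0.02 m); the robot touches nothing.
It fails at once if the bolt itself is pushed by the robot (over 1 N) (contact force between any of the fingers, the arm and bolt above 1 N).
It fails at once if a bronze cotter ring is shifted more than 20 mm or lifted (distance of ring1 from where it was at the start of the episode above 0.02 m).
It fails at once if the other bronze cotter ring is shifted more than 20 mm or lifted (distance of ring2 from where it was at the start of the episode above 0.02 m).
It fails at once if the brass scupper grate is shifted more than 20 mm or lifted (distance of grate from where it was at the start of the episode above 0.02 m).
It fails at once if the brass swivel is shifted more than 20 mm or lifted (distance of swivel from where it was at the start of the episode above 0.02 m).
It also fails if it takes over 58 s, if anything falls off the work surface, if the arm or the gripper's body presses on something with over 40 N, if the wrist force passes 120 N, or if a joint passes its speed limit or range.

## Working session

There is one attempt and no reset: what is moved stays moved. The work goes in short steps, Python scripts to look and compute and a tool call to move; the robot and the scene stay as the last step left them, time stands still between calls to the robot, and variables do not carry over. Pictures are saved under pics/ and viewed, at most 10 in all, crops included, and the job is handed in when it is done.

Besides the shell and the picture viewer there is one more tool, called after "Request:" as name(argument=value, ...), one argument or row to a line, values as JSON. carry_out: Moves the arm, as the interface text tells. Its arguments: {"type":"object","properties":{"series":{"type":"string"},"jaw":{"type":"number"},"grip_force":{"type":"number"}},"required":["series"]}

```bash
mkdir -p pics; cat > h.py <<'E'
from workcell import bot, eyes, spot_in
import numpy as np, cv2
def cloud(cam):
    img,d=eyes.read_camera(cam); c=eyes.get_calibration(cam); K=np.array(c["K"])
    v,u=np.indices(d.shape); 
    P=np.stack([(u-K[0,2])/K[0,0]*d,(v-K[1,2])/K[1,1]*d,d],-1)
    R=np.array(c["rotation"]); 
    if R.shape!=(3,3): R=cv2.Rodrigues(R)[0]
    W=P@R.T+np.array(c["position"]); W[d==0]=np.nan
    return img,d,W
E
python3 - <<'E'
from h import *
s=bot.read_state();print(s)
ims=[]
for c in("scene","side"):
    img,d,W=cloud(c); np.savez(f"{c}.npz",img=img,W=W); print(eyes.get_calibration(c))
    cv2.imwrite(f"pics/{c}.png",img)
    for t in("track","catch","bolt","ring1","grate","swivel"):
        for r in spot_in(c,t)[:2]: print(c,t,round(r["score"],2),np.round(r["rect"]),np.round(W[int(r["rect"][1]),int(r["rect"][0])],3))
E
```

```text
{'time': 0.0, 'q': array([-1.30988473e+00,  2.64802169e-01,  1.60537427e+00,  3.65871071e-06,
        1.27370921e+00, -3.68952767e-02]), 'joint_vel': array([-0.00059446,  0.00110121, -0.00074599,  0.00016356, -0.00071858,
       -0.00022751]), 'joint_torque': array([-3.27013840e-04, -5.15117562e+01, -3.67313647e+01, -2.79824790e-04,
        1.27869731e-02, -1.98412636e-05]), 'tool_pos': array([ 0.19788229, -0.64460746,  0.24392883]), 'tcp_rot': array([-3.10457532e+00, -4.65727409e-01,  3.96844327e-04]), 'wrist_force': array([-0.56204004, -0.07630048, -0.10517435]), 'torque': array([ 0.02250937,  0.0365274 , -0.01297258]), 'grip_force': 0.0, 'width': 0.9940276840924763}
{'K': array([[438.55530775,   0.        , 279.20720162],
       [  0.        , 438.55530775, 207.5306971 ],
       [  0.        ,   0.        ,   1.        ]]), 'position': array([ 1.14076066, -0.57070919,  0.84296441]), 'rotation': array([-2.19523441, -1.04541701,  0.42632135])}
scene track 0.97 [328. 199. 180. 135.] [0.592 0.025 0.021]
scene catch 0.56 [342. 175.  14.  12.] [0.569 0.091 0.052]
scene bolt 0.44 [375. 1
[... 212 characters left out ...]
.006]
scene swivel 0.69 [272. 209.  27.  19.] [ 0.535 -0.119  0.034]
{'K': array([[469.32964039,   0.        , 280.38389359],
       [  0.        , 469.32964039, 207.45630324],
       [  0.        ,   0.        ,   1.        ]]), 'position': array([0.45100743, 0.64912473, 0.63022394]), 'rotation': array([-0.17446828,  2.6991776 , -1.4252421 ])}
side track 0.61 [265. 313. 144. 211.] [0.563 0.132 0.067]
side catch 0.49 [271. 295.  13.  15.] [0.56  0.079 0.055]
side bolt 0.53 [260. 375.  28.  44.] [0.551 0.242 0.061]
side ring1 0.52 [231. 329.  29.  21.] [0.623 0.131 0.019]
side grate 0.84 [306. 178.  45.  21.] [ 0.548 -0.402  0.007]
side swivel 0.64 [302. 243.  15.  33.] [ 0.527 -0.096  0.033]
```

View pics/scene.png

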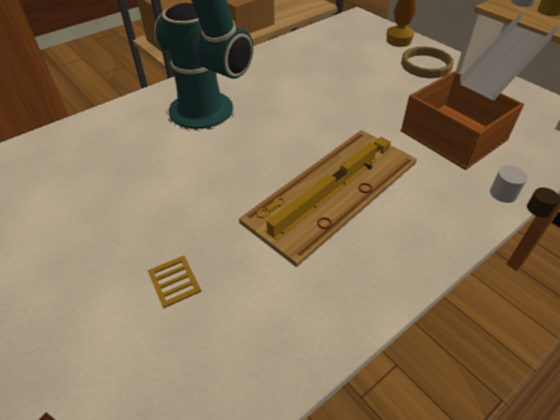

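View pics/side.png

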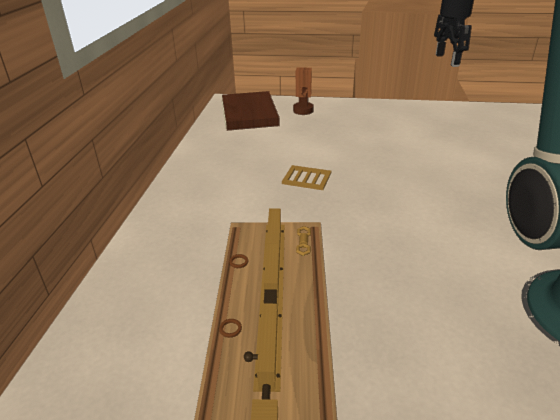

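The scene picture shows the track running from about (275,228) to (375,150), with the dark groove at (340,174). The rings lie on the +x side and the swivel beside the -y end. The side picture has the groove at (270,296) and the bolt knob at (250,356). Next I'll fit the track top.

```bash
python3 - <<'E'
from h import *
for c in("scene","side"):
    W=np.load(c+".npz")["W"].reshape(-1,3)
    m=(W[:,2]>.060)&(W[:,2]<.075)&(abs(W[:,0]-.57)<.1)&(abs(W[:,1]-.02)<.26)
    P=W[m].astype(np.float32); 
    vx,vy,x0,y0=cv2.fitLine(P[:,:2].copy(),cv2.DIST_HUBER,0,.01,.01).ravel()
    if vy<0: vx,vy=-vx,-vy
    t=(P[:,:2]-[x0,y0])@[vx,vy]; n=(P[:,:2]-[x0,y0])@[vy,-vx]
    print(c,len(P),"dir",vx,vy,"deg",np.degrees(np.arctan2(-vx,vy)),"n",np.percentile(n,[2,50,98]),"z",np.median(P[:,2]))
    for e in(t.min(),t.max()): print(" end",x0+vx*e,y0+vy*e)
    print(" mid",x0+vx*(t.min()+t.max())/2,y0+vy*(t.min()+t.max())/2)
    h,b=np.histogram(t,np.arange(-.23,.24,.01)); print([(round(float(y0+vy*a),3),int(k)) for a,k in zip(b,h)])
    m=(W[:,2]>.045)&(W[:,2]<.058)&(abs(W[:,0]-.57)<.1)
    q=(W[m][:,:2]-[x0,y0]); tt=q@[vx,vy]; nn=q@[vy,-vx]; k=abs(nn)<.009
    h,b=np.histogram(tt[k],np.arange(-.23,.32,.01)); print(" low",[(round(float(y0+vy*a),3),int(j)) for a,j in zip(b,h) if j])
E
```

```text
scene 1128 dir -0.118724346 0.99292725 deg 6.8184867 n [-0.01380788  0.0001817   0.01173048] z 0.06659134
 end 0.5951952 -0.16867831
 end 0.54623795 0.24076563
 mid 0.57071656 0.036043666
[(-0.218, 0), (-0.208, 0), (-0.198, 0), (-0.188, 0), (-0.178, 2), (-0.168, 47), (-0.158, 37), (-0.148, 36), (-0.138, 39), (-0.128, 37), (-0.118, 40), (-0.109, 37), (-0.099, 33), (-0.089, 34), (-0.079, 32), (-0.069, 38), (-0.059, 32), (-0.049, 32), (-0.039, 29), (-0.029, 32), (-0.019, 32), (-0.009, 31), (0.001, 31), (0.011, 30), (0.021, 30), (0.031, 26), (0.04, 31), (0.05, 26), (0.06, 1), (0.07, 0), (0.08, 0), (0.09, 0), (0.1, 16), (0.11, 31), (0.12, 26), (0.13, 29), (0.14, 26), (0.15, 26), (0.16, 24), (0.17, 26), (0.179, 28), (0.189, 23), (0.199, 22), (0.209, 25), (0.219, 25), (0.229, 24)]
 low [(-0.178, 6), (-0.168, 16), (-0.118, 1), (-0.099, 1), (-0.069, 2), (-0.059, 1), (-0.039, 2), (-0.029, 1), (-0.009, 1), (0.001, 1), (0.011, 1), (0.021, 3), (0.031, 1), (0.06, 7), (0.07, 17), (0.08, 17), (0.09, 21), (0.1, 18), (0.11, 2), (0.12, 2), (0.13, 1), (0.14, 1), (0.17, 1), (0.179, 1), (0.229, 1), (0.259
[... 283 characters left out ...]
(-0.129, 38), (-0.119, 30), (-0.109, 37), (-0.099, 36), (-0.089, 38), (-0.079, 42), (-0.069, 43), (-0.059, 40), (-0.049, 46), (-0.039, 41), (-0.029, 43), (-0.019, 44), (-0.009, 51), (0.0, 51), (0.01, 46), (0.02, 47), (0.03, 50), (0.04, 55), (0.05, 61), (0.06, 31), (0.07, 0), (0.08, 0), (0.09, 0), (0.1, 1), (0.11, 68), (0.12, 68), (0.13, 78), (0.14, 74), (0.149, 79), (0.159, 77), (0.169, 88), (0.179, 83), (0.189, 91), (0.199, 98), (0.209, 97), (0.219, 99), (0.229, 110), (0.239, 61), (0.249, 0), (0.259, 0), (0.269, 0), (0.279, 0), (0.288, 0), (0.298, 0)]
 low [(0.05, 3), (0.06, 53), (0.07, 44), (0.08, 48), (0.09, 35), (0.229, 4), (0.239, 71), (0.269, 73), (0.279, 92), (0.288, 82), (0.298, 29)]
```

Request:
carry_out(
  series="0.0177 0.0413 0 4;0.0177 0.0413 0 4;0.0177 0.0413 0 4;0.0177 0.0413 0 4;0.0177 0.0413 0 4;0.0177 0.0413 0 4;0.0177 0.0413 0 4;0.0177 0.0413 0 4;0.0177 0.0413 0 4;0.0177 0.0413 0 4;0.0177 0.0413 0 4;0.0177 0.0413 0 4;0.0177 0.0413 0 4;0.0177 0.0413 0 4;0.0177 0.0413 0 4;0.0177 0.0413 0 4;0.0177 0.0413 0 4;0.0177 0.0413 0 4;0.0177 0.0413 0 4;0.0177 0.0413 0 4",
  jaw=-1,
  grip_force=20,
)

```text
time: 3.2
tool_pos: [0.5526, 0.1822, 0.2455]
tcp_rot: [2.077, 2.356, 0.001]
wrist_force: [0.6, 0.2, 0.1]
width: 0.0
grip_force: 0.0
```

Request:
carry_out(
  series="0 0 -0.05 0;0 0 -0.05 0;0 0 -0.034 0;0 0 0 0;0 0 0 0",
)

```text
time: 3.82
tool_pos: [0.5532, 0.181, 0.1128]
tcp_rot: [2.08, 2.353, 0.003]
wrist_force: [0.8, 0.1, 0.4]
width: 0.002
grip_force: 0.0
```

```bash
python3 - <<'E'
from h import *
s=bot.read_state();print(s["tool_pos"],s["tcp_rot"],s["wrist_force"],s["width"],s["time"])
img,d=eyes.read_camera("scene")
cv2.imwrite("pics/c1.png",cv2.resize(img[100:260,230:430],None,fx=3.5,fy=3.5))
E
```

```text
[0.55319142 0.18099009 0.11284345] [2.07966945 2.35309837 0.00287799] [0.81222974 0.09002808 0.40588235] 0.0023021822774221476 3.825
```

View pics/c1.png

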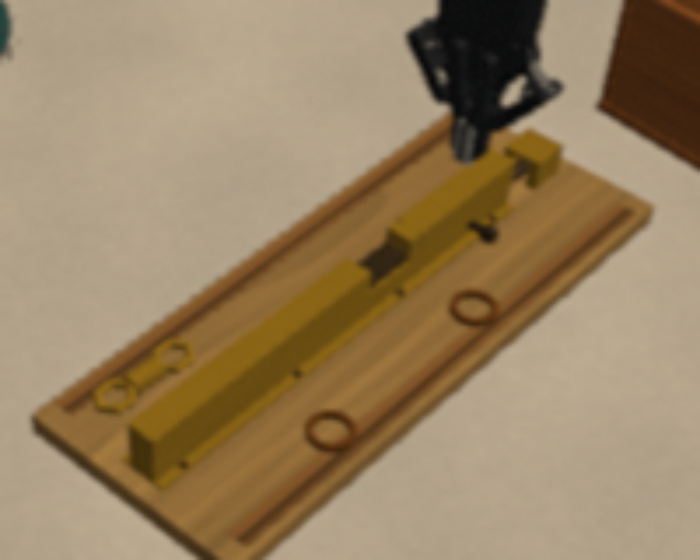

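The closed fingertips are above the +y part of the track. The knob at about (485,230) is low and well clear, and the groove shows at (385,258). I'll descend to contact.

Request:
carry_out(
  series="0 0 -0.015 0;0 0 -0.012 0;0 0 -0.003 0;0 0 -0.001 0;0 0 -0.001 0;0 0 0 0",
)

```text
time: 4.62
tool_pos: [0.551, 0.1804, 0.0805]
tcp_rot: [-2.079, -2.353, 0.004]
wrist_force: [-6.8, -1.4, 12.1]
width: -0.002
grip_force: 6.0
```

Request:
carry_out(
  series="0.0006 -0.005 0 0;0.0006 -0.005 0 0;0.0006 -0.005 0 0;0.0006 -0.005 0 0;0.0006 -0.005 0 0;0.0006 -0.005 0 0;0.0006 -0.005 0 0;0.0003 -0.003 0 0;0.0003 -0.003 0 0",
)

```text
time: 5.75
tool_pos: [0.5581, 0.1409, 0.0806]
tcp_rot: [2.081, 2.353, 0.005]
wrist_force: [-0.7, 4.3, 5.8]
width: 0.001
grip_force: 2.7
```

Request:
carry_out(
  series="0.0003 -0.003 -0.0003 0;0.0005 -0.004 0 0;0.0005 -0.004 0 0;0.0005 -0.004 0 0;0.0005 -0.004 -0.0004 0;0.0005 -0.004 -0.0003 0;0 0 0 0",
)

```text
time: 6.62
tool_pos: [0.5615, 0.1184, 0.0805]
tcp_rot: [2.081, 2.353, 0.008]
wrist_force: [-0.2, 5.4, 9.0]
width: 0.0
grip_force: 4.4
```

Request:
carry_out(
  series="0.0005 -0.004 0 0;0.0005 -0.004 0 0;0.0005 -0.004 0 0;0.0005 -0.004 0 0;0.0005 -0.004 0 0;0 0 0 0",
)

```text
time: 7.38
tool_pos: [0.5617, 0.0962, 0.0778]
tcp_rot: [-2.08, -2.354, 0.002]
wrist_force: [-0.3, -0.3, -0.4]
width: -0.0
grip_force: 0.0
```

Request:
carry_out(
  series="0.0005 -0.004 0 0;0.0005 -0.004 0 0;0.0005 -0.004 0 0;0 0 0 0",
)

```text
time: 7.88
tool_pos: [0.5637, 0.0843, 0.0782]
tcp_rot: [-2.081, -2.353, 0.0]
wrist_force: [-0.1, 0.7, 0.2]
width: 0.001
grip_force: 0.0
```

Request:
carry_out(
  series="0 0 -0.005 0;0 0 -0.004 0;0 0 -0.002 0;0 0 -0.002 0;0 0 -0.002 0;0 0 -0.002 0;0 0 -0.001 0;0 0 -0.001 0;0 0 0 0;0 0 0 0",
)

```text
time: 9.12
tool_pos: [0.5634, 0.0848, 0.06]
tcp_rot: [-2.08, -2.354, 0.001]
wrist_force: [-6.2, 0.7, 8.3]
width: -0.005
grip_force: 4.4
```

Request:
carry_out(
  series="0 0 -0.001 0;0 0 -0.001 0;0 0 0 0;0 0 0 0",
)

```text
time: 9.62
tool_pos: [0.5635, 0.0848, 0.0599]
tcp_rot: [-2.08, -2.354, 0.001]
wrist_force: [-9.9, -1.1, 20.6]
width: 0.0
grip_force: 10.2
```

Hard stop: the position is unchanged while the force rises, so the catch is fully down. I'll lift clear.

Request:
carry_out(
  series="0 0 0.01 0;0 0 0.02 0;0 0 0.04 0;0 0 0.05 0;-0.03 -0.05 0.04 0;-0.03 -0.06 0 0;-0.03 -0.06 0 0;0 0 0 0;0 0 0 0;0 0 0 0",
)

```text
time: 10.88
tool_pos: [0.482, -0.0703, 0.2126]
tcp_rot: [2.079, 2.355, 0.001]
wrist_force: [-0.6, -0.0, -0.6]
width: 0.001
grip_force: 0.0
```

```bash
python3 - <<'E'
from h import *
img,d,W=cloud("side"); W0=np.load("side.npz")["W"]
print(W[290:302,270,2].round(3),W0[290:302,270,2].round(3))
a=np.load("side.npz")["img"]
f=lambda i:cv2.resize(i[220:420,190:350],None,fx=2.4,fy=2.4)
cv2.imwrite("pics/c2.png",np.hstack([f(a),f(img)]))
E
```

```text
[0.049 0.047 0.044 0.046 0.044 0.045 0.046 0.045 0.047 0.045 0.045 0.046] [0.054 0.055 0.052 0.053 0.054 0.053 0.052 0.054 0.053 0.053 0.054 0.053]
```

View pics/c2.png

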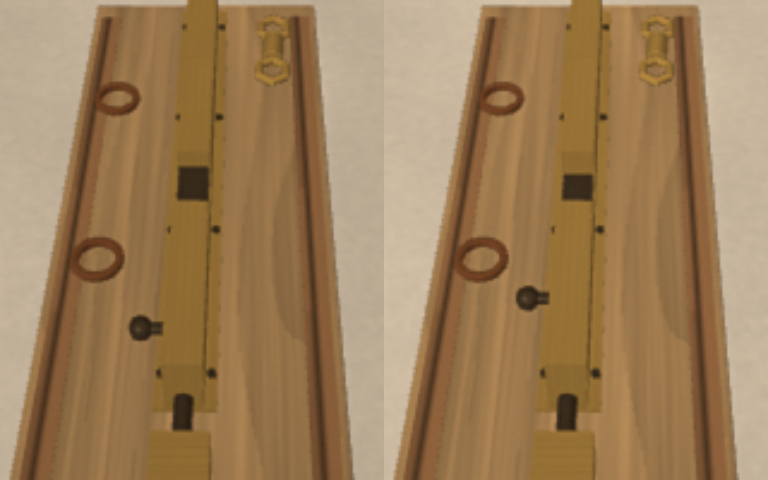

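The before-and-after picture shows the knob moved from row 328 to row 297, towards -y. The catch is about 8 mm lower, and the rings and swivel haven't moved.

```bash
python3 -c "
from h import *
print(bot.finish_job())"
```

```text
the job is handed in; nothing more can be done
None
```

The catch is pressed fully down (about 8 mm by camera depth, against a hard stop), the bolt is visibly drawn back, the arm is clear, and the job was handed in at about 11 s of the 58 s allowed; it returned no verdict.

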